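# Hold a carved rail against the stop of the carving board while the carver nails it in

## Task

Clear the carving board: put the gouge in the wooden tool box with the other gouges and the offcut in the carton with the other offcuts. Then bring the carved rail home into the corner of the board, flat on the ply, its long side close along the low fence and its end square against the rubber-faced stop, without ramming it, and keep it pressed on the rubber with a steady push of 10 N (about a kilogram). Finish while still holding that push, as the carver will then nail a batten beside it; leave the hammer, batten and nail tin where they are.

Things in the scene. Friction and masses are not known exactly. Their poses are not given: they have to be found in the camera images.
- board: Carving board fixed to the bench: ply 240 (x) x 460 (y) x 18 mm, origin at the centre of its underside, z up. On its +x edge a fence 14 mm high, full length, inner face at x = +85 mm: fingers holding the rail's upper part pass above it. Across its +y end a wooden stop 40 mm high, inner face at y = +200 mm, with a 10 mm rubber facing (free face at y = +190 mm). Rail, gouge and offcut start on it.
- corner (a point): The inner corner of the board, on the ply's top face: where the line of the fence's inner face meets the free face of the uncompressed rubber. Axes as the board's.
- facing_mid (a point): Centre of the free face of the rubber facing, 160 mm wide and 38 mm high. Moves with the rubber as it is compressed. Axes as the board's: +y points into the stop.
- facing (a joint): How far the rubber facing is compressed, m: 0 free, growing along the board's +y, at most 0.006. It acts as a spring of 4 N per mm, so 10 N presses it in by 2.5 mm, and it pushes the rail back when the push is let off.
- rail_mid (a point): Centre of the carved rail, 28 mm above its underside: a hardwood block 50 (x) x 190 (y) x 56 mm (z up), about 0.4 kg, two rosettes carved in its top. Loose, lying flat on the board, its y within about 20 degrees of the board's y. Seated, this point is 25 mm from the fence's inner face and 95 mm from the rubber's face.
- gouge_mid (a point): The gouge lying on the board between rail and stop: centre of its straight green handle, 13 mm above the underside. Handle 26 x 26 mm across, from 52 mm behind to 46 mm ahead of this point; +x points along the tool to the blade. Whole tool 172 mm long, 0.12 kg.
- gouge_tip (a point): Tip of that gouge's blade, 121 mm from the handle's centre along its x.
- offcut_mid (a point): The offcut lying on the board between rail and stop: a small stepped block of wood 26 (its x) x 50 (its y) x 26 mm high; the point is 13 mm above its underside. At its +y end 17 mm of its length is only 14 mm high. Grip it across the 26 mm.
- toolbox: Open wooden tool box fixed on the bench, 250 (its x) x 160 (its y) x 55 mm, walls and floor 8 mm; origin at the centre of its underside. Two gouges lie in it along x, in its +y half. It and the carton change sides between runs.
- toolbox_free (a point): On the tool box's floor, the middle of the clear strip about 85 mm wide (y) beside the two gouges: room for one gouge lying along the box's x, its length centred.
- carton: Open cardboard carton fixed on the bench, 170 (its x) x 160 (its y) x 75 mm, walls 4 mm; origin at the centre of its underside. Three wood offcuts up to 24 mm high lie near its walls.
- carton_in (a point): Centre of the carton's floor, clear for about 35 mm around.
- hammer: Bystander: hammer lying beyond the board, 280 mm long.
- batten: Bystander: loose wooden batten 30 x 260 (its y) x 20 mm, lying beyond the board; origin at the centre of its underside.
- nails: Bystander: round tin of nails, 76 mm across, 50 mm high; origin at the centre of its underside.

How it is judged (in metres and radians):
On the way:
1. the gouge is let go in the tool box and the offcut in the carton (x of gouge_mid in the frame of toolbox between -0.117 and 0.117 m and y of gouge_mid in the frame of toolbox between -0.072 and 0.072 m and x of gouge_tip in the frame of toolbox between -0.122 and 0.122 m and y of gouge_tip in the frame of toolbox between -0.077 and 0.077 m and z of gouge_mid in the frame of toolbox below 0.055 m and z of gouge_tip in the frame of toolbox below 0.065 m and linear speed of each of gouge, offcut below 0.02 m/s and contact force between the fingers and gouge below 0.1 N and x of offcut_mid in the frame of carton between -0.081 and 0.081 m and y of offcut_mid in the frame of carton between -0.076 and 0.076 m and z of offcut_mid in the frame of carton below 0.06 m and contact force between the fingers and offcut below 0.1 N), for 0.2 s.
At the end, for the whole second after the job is handed in: The fingers press the rail on the rubber with 5 to 16 N, at rest; it is flat on the ply (3 mm), square to 2 degrees, within 5 mm of the fence. The gouge lies wholly in the tool box below its rim and the offcut in the carton, both let go and at rest (all of step 1 and contact force between rail and facing between 5 and 16 N and contact force between the fingers and rail above 2 N and linear speed of rail below 0.01 m/s and angle between the y axis of rail_mid and the y axis of board, either way round below 0.04 rad and angle between rail_mid's own z axis and vertical below 0.035 rad and x of rail_mid in the frame of board between 0.055 and 0.062 m and z of rail_mid in the frame of board between 0.043 and 0.049 m); the arm keeps its last pose, push and grip.
It fails at once if the rail is rammed against the stop with more than 50 N (contact force between rail and facing above 50 N).
It fails at once if the hammer is shifted by more than 3 cm (distance of hammer from where it was at the start of the episode above 0.03 m).
It fails at once if the batten is shifted by more than 3 cm (distance of batten from where it was at the start of the episode above 0.03 m).
It fails at once if the nail tin is shifted by more than 3 cm (distance of nails from where it was at the start of the episode above 0.03 m).
It also fails if it takes over 72 s, if anything falls off the work surface, if the arm or the gripper's body presses on something with over 40 N, if the wrist force passes 120 N, or if a joint passes its speed limit or range.

## Robot

A 6-joint arm with a two-finger parallel gripper is mounted at the origin on the work surface. World frame = base frame: x ahead of the robot, y to its left, z up, the work surface at z = 0. Lengths are in mm, angles in rad, forces in N, time in s.
With the tool pointing down it reaches from about 275 to 725 mm from the base axis. Payload 15.9 kg.
Tool frame: the origin (TCP) lies between the finger pads; the fingertips stand 22 mm ahead of it and the grasp point (between the pads) lies 3 mm ahead of it; z points along the fingers, y is the line along which they close (so a half turn about z gives the same grasp; the last joint's range is limited). The gripper opens to 85 mm and grips with 20 to 120 N. Pads are 22 mm wide; open, the fingers measure 114 mm over their backs; the gripper's body (76 mm by 85 mm) begins 54 mm behind the grasp point. The pads swing forward as they close: fully open they stand 13 mm farther back than shut.
Start: joints at [1.239, 0.213, -0.034, 1.323, 0, 1.571], TCP at [162.866, 472.716, 253.306] pointing down, gripper open.
Joint ranges: [-2.98, 2.98], [-0.74, 1.72], [-1.14, 1.35], [-2.1, 2.04], [-1.57, 1.44], [-3.14, 3.14]. Speed limits (rad/s): [1.89, 1.89, 2.39, 2.57, 3.14, 3.14].

## Interface

Orientations are given as a unit quaternion [w, x, y, z].
In Python, from bench import env gives the robot as it stands.
- The arm moves only by the tool drive_tool, never from a script. Its argument "steps" is one flat list of numbers, 4 for each row, row after row: the shift along the tool's x, y, z in mm, then the turn about the tool's z in rad. A call has 1 to 20 rows; each row shifts and turns the commanded pose from where the row before left it, along the tool's axes as they then stand; what a row does not reach is not made up. A row lasts 1/8 s, in which the tool goes at most 62.5 mm and 10.7 degrees, less where a joint would pass 70% of its speed; a pose out of reach is approached as far as the arm can. A call with a gripper value outside its range is refused whole. "grip" is the opening in per cent of the stroke, from 0 (shut) to 100 (fully open), set as the call begins (left out, the last holds). The fingers move at their own pace and stop on an object; "newtons" is the grip in N (left out, the last holds). Time passes only in rows, so rows that do not move let the fingers close. It gives the time, the measured TCP pose, the force, the opening and the grip force at its end, in the units of the state.
- env.read_state(): the state, without advancing time (a new reading comes with each control period).
- env.snapshot(name): name is "scene" or "top"; returns a dict with "frame" (420x560x3 uint8, red, green, blue), "K" (3x3 intrinsics, pixels), "view" (4x4, takes a point from world to camera coordinates). Camera axes: x right, y down, z forward; pixel columns grow to the right and rows downward; lengths in mm; the calibration is good to about 2 mm. A picture is of the moment at which its call begins. There is no depth.
- env.sign_off(): hands the job in; it is judged then, once.
The state is a dict: "clock": time; "joints": joint angles; "joint_vel": joint speeds; "joint_efforts": joint torques, N m; "eef_pos": TCP position; "eef_rot": TCP orientation; "ft_force": force on the tool from outside, world axes, zero at the start; "torque": the same for the moment, N m; "grip_width": opening from 0.0 (shut) to 1.0 (fully open); "grip_force": force on a finger pad.
Only numpy, scipy, OpenCV 4.12 (cv2) and the standard library are available. Lean on these libraries where they do the work, as an engineer would, in place of code of your own. Each camera call takes 0.05 s, during which the arm holds its last target. There are 200 camera calls.

## Working session

There is one attempt and no reset: what is moved stays moved. The work goes in short steps, Python scripts to look and compute and a tool call to move; the robot and the scene stay as the last step left them, time stands still between calls to the robot, and variables do not carry over. Pictures are saved under pics/ and viewed, at most 10 in all, crops included, and the job is handed in when it is done.

Besides the shell and the picture viewer there is one more tool, called after ">>>" as name(argument=value, ...) on one line, values as JSON. drive_tool: Moves the arm, as the interface text tells. Its arguments: {"type":"object","properties":{"steps":{"type":"array","items":{"type":"number"}},"grip":{"type":"number"},"newtons":{"type":"number"}},"required":["steps"]}

```bash
mkdir -p pics; cat > h.py <<'E'
import numpy as np, cv2
from bench import env
def snap(n,f=None):
    s=env.snapshot(n)
    if f: cv2.imwrite('pics/'+f,cv2.cvtColor(s['frame'],cv2.COLOR_RGB2BGR))
    return s
def ray(s,px,z):
    V=np.array(s['view']);K=np.array(s['K']);R=V[:3,:3];c=-R.T@V[:3,3]
    d=R.T@np.linalg.inv(K)@np.array([px[0],px[1],1.]);return (c+d*(z-c[2])/d[2])[:2]
def proj(s,P):
    V=np.array(s['view']);p=V[:3,:3]@np.array(P)+V[:3,3];q=np.array(s['K'])@p;return q[:2]/q[2]
E
python3 - <<'E'
from h import *
a=snap('top','top.png');b=snap('scene','scene.png')
for s in(a,b):
    V=np.array(s['view']);print(np.round(-V[:3,:3].T@V[:3,3]),np.round(V[:3,:3],2).tolist(),s['K'][0])
print(env.read_state())
E
```

```text
[ 441.  -19. 1043.] [[-0.03, -1.0, -0.03], [-0.98, 0.03, -0.18], [0.18, 0.02, -0.98]] [401.04644412   0.         277.55418282]
[1058. -522. 1025.] [[0.74, 0.68, 0.01], [0.57, -0.6, -0.56], [-0.37, 0.42, -0.83]] [497.7913966    0.         280.06839746]
{'clock': 0.1, 'joints': array([ 1.23899469e+00,  2.13308088e-01, -3.49637700e-02,  1.32348068e+00,
        1.56199893e-05,  1.57078806e+00]), 'joint_vel': array([ 0.00030609, -0.00047889,  0.00133982,  0.0014134 , -0.00209198,
        0.00071354]), 'joint_efforts': array([-2.11033665e-03, -6.87250900e+01,  4.87805629e+01,  1.23724775e-02,
       -1.95286611e-04, -2.90214666e-05]), 'eef_pos': array([162.78293313, 472.47982524, 252.87798833]), 'eef_rot': array([-8.66596597e-05,  1.65136753e-01,  9.86270563e-01, -4.70252228e-04]), 'ft_force': array([-0.06657715, -0.8956932 ,  0.37609612]), 'torque': array([-0.03071827, -0.00285659, -0.04705159]), 'grip_force': 0.0, 'grip_width': 1.0009764657798699}
```

View pics/top.png

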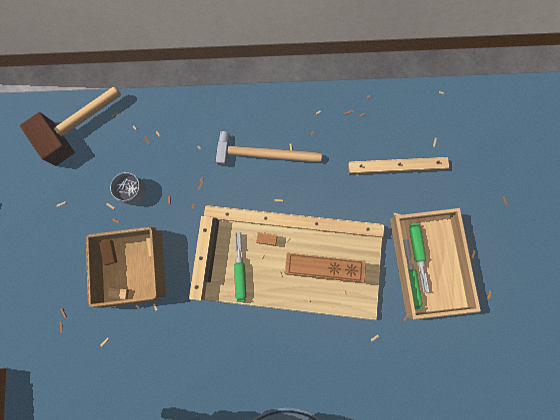

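View pics/scene.png

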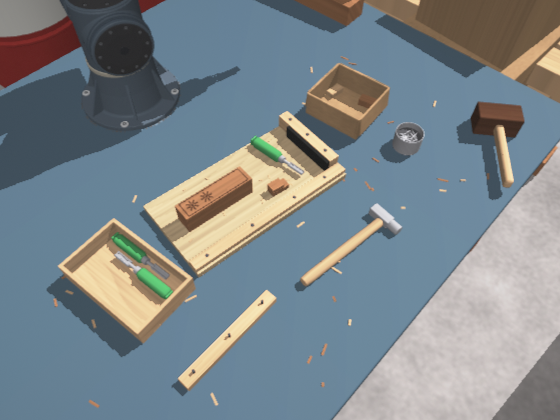

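```bash
python3 - <<'E'
from h import *
t=cv2.imread('pics/top.png');s=cv2.imread('pics/scene.png')
A=cv2.resize(t[195:325,80:280],None,fx=4,fy=4,interpolation=cv2.INTER_CUBIC)
B=cv2.resize(t[195:325,280:490],(800,495),interpolation=cv2.INTER_CUBIC)
cv2.imwrite('pics/cA.png',A)
cv2.imwrite('pics/cB.png',B)
a=snap('top');b=snap('scene')
for n,q in(('top',a),('scene',b)):
    im=q['frame'];h=cv2.cvtColor(im,cv2.COLOR_RGB2HSV).astype(int);H,S,V=h[...,0],h[...,1],h[...,2]
    for c,m in(('green',(H>45)&(H<80)&(S>120)&(V>50)),('brown',((H<13))&(S>110)&(V>60)),('black',(V<45))):
        cs,_=cv2.findContours(m.astype(np.uint8),cv2.RETR_EXTERNAL,cv2.CHAIN_APPROX_NONE)
        for k in cs:
            r=cv2.minAreaRect(k)
            if cv2.contourArea(k)>35: print(n,c,cv2.contourArea(k),np.round(cv2.boxPoints(r)).astype(int).tolist())
E
```

```text
top green 83.5 [[413, 270], [419, 270], [421, 308], [415, 308]]
top green 271.0 [[232, 264], [241, 263], [246, 301], [236, 302]]
top green 347.0 [[408, 224], [419, 222], [426, 260], [415, 261]]
top brown 39.5 [[286, 268], [299, 268], [299, 274], [286, 274]]
top brown 235.0 [[287, 273], [289, 253], [365, 262], [363, 282]]
top brown 169.5 [[99, 242], [110, 239], [114, 262], [103, 265]]
top brown 861.0 [[19, 126], [39, 112], [62, 145], [42, 159]]
scene green 385.5 [[135, 275], [142, 266], [172, 290], [165, 299]]
scene green 317.5 [[110, 239], [116, 231], [145, 253], [139, 262]]
scene green 261.0 [[249, 143], [254, 135], [281, 153], [276, 161]]
scene brown 183.0 [[266, 185], [282, 176], [288, 186], [272, 196]]
scene brown 2025.5 [[172, 208], [241, 164], [256, 188], [188, 232]]
scene brown 50.0 [[533, 173], [555, 146], [557, 148], [535, 175]]
scene brown 615.5 [[477, 118], [478, 102], [524, 106], [523, 122]]
scene brown 102.5 [[358, 104], [361, 93], [375, 98], [372, 109]]
scene brown 2880.0 [[-19, 48], [62, 5], [83, 44], [2, 88]]
scene brown 855.5 [[296, 0], [362, 0], [362, 24], [296, 24]]
scene brown 138.0 [[139, 0], [163, 0], [163, 12], [139, 12]]
scene black 324.5 [[282, 134], [287, 128], [330, 164], [325, 170]]
scene black 1657.0 [[89, 56], [124, 14], [160, 44], [125, 86]]
```

View pics/cA.png

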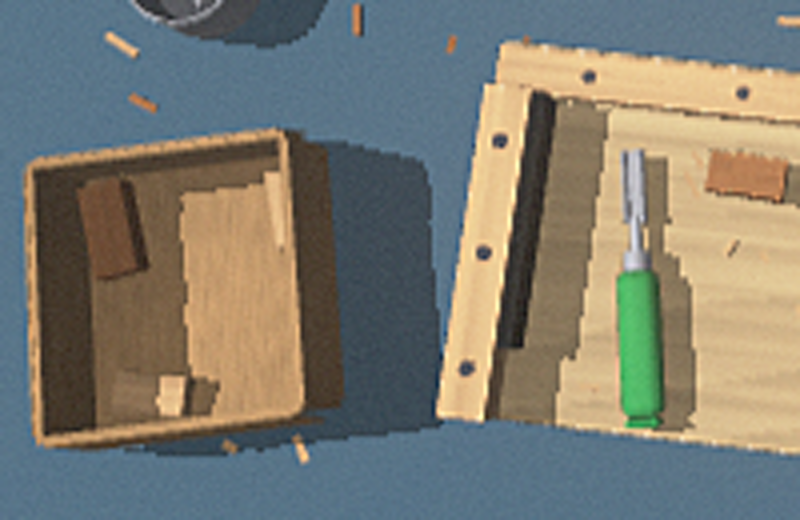

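View pics/cB.png

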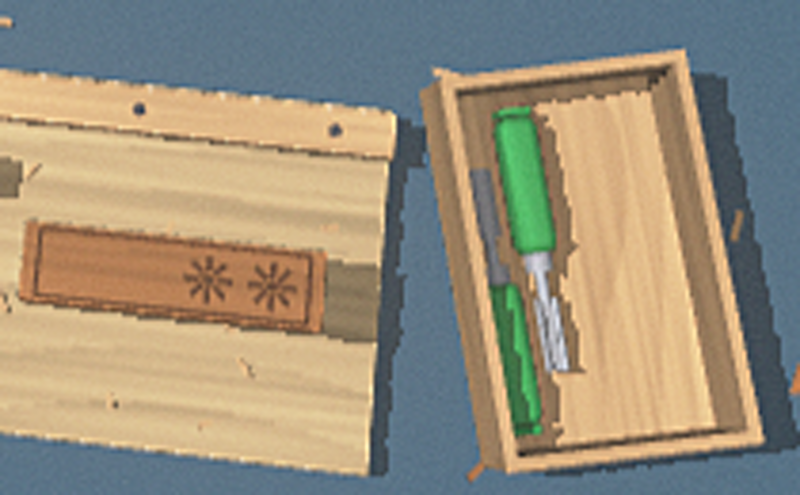

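```bash
cat > m.py <<'E'
from h import *
a=snap('top');b=snap('scene')
A=lambda u,v:(80+u/4-.4,195+v/4-.4)
B=lambda u,v:(280+u*.2625-.4,195+v*.2626-.4)
def P(n,q,z): print(n,*[np.round(ray(a,p,z),1).tolist() for p in q])
def ang(p,q,z):
    d=ray(a,q,z)-ray(a,p,z);return round(float(np.arctan2(d[1],d[0])),3),round(float(np.hypot(*d)),1)
c=[A(27,160),A(285,130),A(302,415),A(38,445)];P('carton',c,75);print(np.mean([ray(a,p,75) for p in c],0),ang(c[3],c[0],75),ang(c[1],c[0],75))
c=[B(435,72),B(685,50),B(762,440),B(508,472)];P('tbox',c,55);print(np.mean([ray(a,p,55) for p in c],0),[ang(c[3],c[0],55),ang(c[2],c[1],55),ang(c[1],c[0],55)])
print('fence in',ang(B(390,158),A(560,97),32),ray(a,B(390,158),32),ray(a,A(560,97),32))
print('fence out',ang(B(397,113),A(505,42),32),ray(a,B(397,113),32))
print('stop in',ang(A(487,418),A(531,90),58),ray(a,A(487,418),58),ray(a,A(531,90),58))
print('stop out',ray(a,A(437,415),58),ray(a,A(485,85),58))
print('rub bottom',ang(A(520,347),A(553,97),18),ray(a,A(520,347),18),ray(a,A(553,97),18))
print('ply low',ang(B(370,473),A(487,418),18),ray(a,B(370,473),18),'right',ray(a,B(390,158),32))
print('gouge butt/front/tip',ray(a,A(643,425),31),ray(a,A(638,268),31),ray(a,A(632,150),31))
c=[A(712,152),A(786,158),A(784,198),A(706,190)];P('off',c,44);print(np.mean([ray(a,p,44) for p in c],0))
c=[B(30,220),B(325,250),B(318,330),B(22,298)];P('rail',c,74);print(np.mean([ray(a,p,74) for p in c],0),ang(c[1],c[0],74))
# scene checks
for n,p,z in(('gouge butt/front',(251.5,139),31),('',(278.5,157),31),('off',(277,183),40),('tip',(303,172),28)): print(n,ray(b,p,z))
E
python3 m.py
```

```text
carton [571.1, 475.5] [585.1, 315.9] [413.5, 300.2] [399.9, 458.3]
[492.42336276 387.49677261] (0.1, 172.1) (1.658, 160.2)
tbox [604.6, -284.4] [614.2, -446.7] [367.1, -467.8] [351.4, -310.0]
[ 484.32692865 -377.2266393 ] [(0.101, 254.4), (0.085, 248.0), (1.63, 162.6)]
fence in (1.435, 414.1) [ 551.69199521 -256.64449952] [607.75340772 153.60062249]
fence out (1.432, 457.1) [ 581.53391614 -263.40705362]
stop in (-0.128, 201.5) [408.58429444 193.17752055] [608.44087035 167.37429345]
stop out [411.08456119 223.56145884] [612.47542819 196.33555942]
rub bottom (-0.129, 160.9) [450.65155536 181.22927258] [610.19641781 160.56417529]
ply low (1.438, 438.1) [ 349.45562176 -232.46698055] right [ 551.69199521 -256.64449952]
gouge butt/front/tip [401.14297556 102.06859576] [497.56924253 104.41838792] [572.35148212 107.6722512 ]
off [568.0, 55.7] [562.8, 9.3] [537.8, 11.2] [544.2, 59.8]
[553.19168576  33.98295933]
rail [514.2, -17.9] [490.4, -202.2] [441.1, -194.7] [465.5, -11.4]
[ 477.79758596 -106.55725608] (1.442, 185.8)
gouge butt/front [398.16108099 101.76503027]
 [493.26428819 105.28287523]
off [552.92189141  35.17988999]
tip [571.13277888 113.49515677]
```

```bash
cat > go.py <<'E'
from h import *
import sys
from scipy.spatial.transform import Rotation as R
def go(x,y,z,yy=None,frm=None):
    s=env.read_state();p=s['eef_pos'];q=s['eef_rot'];M=R.from_quat([*q[1:],q[0]]).as_matrix()
    y0=np.arctan2(M[1,1],M[0,1]);t=0
    if yy is not None: t=(y0-yy+np.pi/2)%np.pi-np.pi/2
    M2=M@R.from_rotvec([0,0,t]).as_matrix();d=M2.T@(np.array([x,y,z])-p)
    print('clock',round(s['clock'],2),'pos',p.round(1),'yy',round(y0,3),'| turn',round(t,3),'shift',d.round(1),'F',s['ft_force'].round(1),'w',round(s['grip_width']*85,1),'j6',round(s['joints'][5],2))
if __name__=='__main__': go(*map(float,sys.argv[1:]))
E
python3 go.py 452 103.5 110 1.601; python3 -c "
import numpy as np
print()"
```

```text
clock 0.3 pos [162.9 472.6 253.1] yy 1.239 | turn -0.362 shift [-277.9 -377.6  143.2] F [-0.   0.3 -0.9] w 84.6 j6 1.57
```

>>> drive_tool(steps=[0,0,0,-0.181,0,0,0,-0.181,-23,-31.5,12,0,-23,-31.5,12,0,-23,-31.5,12,0,-23,-31.5,12,0,-23,-31.5,12,0,-23,-31.5,12,0,-23,-31.5,12,0,-23,-31.5,12,0,-23,-31.5,12,0,-23,-31.5,12,0,-23,-31.5,12,0,-23,-31.5,12,0,0,0,0,0], grip=65, newtons=40)

```text
clock: 2.17
eef_pos: [450.8, 101.4, 108.5]
eef_rot: [-0.001, -0.014, 1.0, -0.0]
ft_force: [0.1, 1.2, -0.1]
grip_width: 0.652
grip_force: 0.0
```

```bash
python3 go.py 452 103.5 41 1.601
```

```text
clock 2.17 pos [450.8 101.4 108.5] yy 1.598 | turn -0.003 shift [-1.4  2.1 67.5] F [ 0.1  1.2 -0.1] w 55.4 j6 0.19
```

>>> drive_tool(steps=[-1,2,14,0,0,0,14,0,0,0,14,0,0,0,13,0,0,0,12,0,0,0,0,0])

```text
clock: 2.92
eef_pos: [450.4, 105.1, 41.4]
eef_rot: [-0.001, -0.015, 1.0, -0.0]
ft_force: [-0.2, 0.9, 0.2]
grip_width: 0.651
grip_force: 0.0
```

>>> drive_tool(steps=[0,0,0,0,0,0,0,0,0,0,0,0,0,0,0,0,0,0,0,0,0,0,0,0], grip=0, newtons=40)

```text
clock: 3.68
eef_pos: [451.5, 105.3, 42.9]
eef_rot: [0.001, -0.015, 1.0, 0.0]
ft_force: [-0.8, -0.4, 6.9]
grip_width: 0.295
grip_force: 40.3
```

>>> drive_tool(steps=[0,0,-20,0,0,0,-30,0,0,0,-30,0,0,0,-20,0,0,0,0,0])

```text
clock: 4.3
eef_pos: [452.0, 105.4, 143.5]
eef_rot: [0.001, -0.015, 1.0, 0.0]
ft_force: [0.3, -0.0, -0.8]
grip_width: 0.294
grip_force: 39.6
```

```bash
python3 go.py 452.7 -409.8 141 1.664; python3 -c "
from h import *
snap('top');a=snap('top')
snap('scene','s2.png')
cv2.imwrite('pics/s2c.png',cv2.resize(cv2.imread('pics/s2.png')[60:300,100:420],None,fx=2,fy=2))"
```

```text
clock 4.3 pos [452.  105.4 143.5] yy 1.601 | turn -0.063 shift [  47.2 -513.1    2.2] F [ 0.3 -0.  -0.8] w 25.0 j6 0.2
```

View pics/s2c.png

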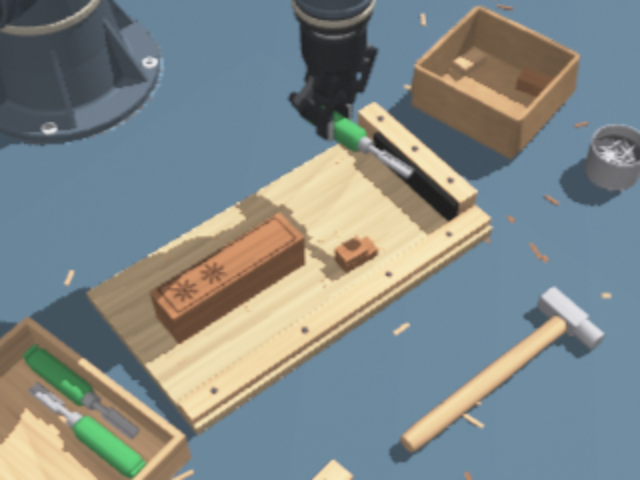

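>>> drive_tool(steps=[0,0,0,-0.063,3,-34,0,0,3,-34,0,0,3,-34,0,0,3,-34,0,0,3,-34,0,0,3,-34,0,0,3,-34,0,0,3,-34,0,0,3,-34,0,0,3,-34,0,0,3,-34,0,0,3,-34,0,0,3,-34,0,0,3,-34,0,0,5,-37,0,0,0,0,0,0,0,0,0,0])

```text
clock: 6.7
eef_pos: [451.6, -409.4, 141.2]
eef_rot: [-0.001, -0.046, 0.999, 0.001]
ft_force: [0.0, -0.5, -2.3]
grip_width: 0.294
grip_force: 39.8
```

```bash
python3 go.py 452.7 -409.8 37 1.664;  python3 -c "
from h import *
a=snap('top','t3.png')
cv2.imwrite('pics/t3c.png',cv2.resize(cv2.imread('pics/t3.png')[195:335,380:500],None,fx=4,fy=4))"
```

```text
clock 6.7 pos [ 451.6 -409.4  141.2] yy 1.664 | turn -0.0 shift [ -1.1  -0.7 104.2] F [ 0.  -0.5 -2.3] w 25.0 j6 -0.83
```

View pics/t3c.png

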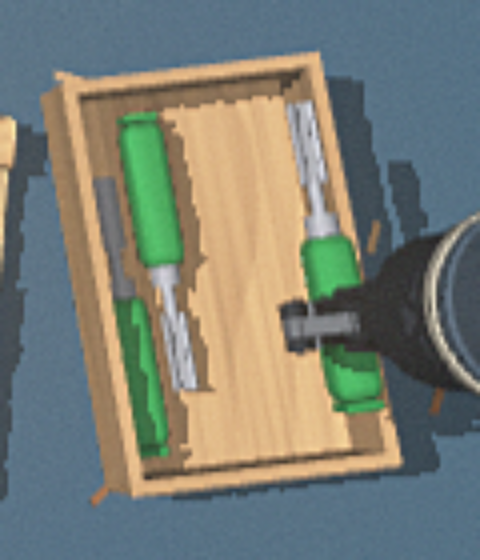

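>>> drive_tool(steps=[0,0,20,0,0,0,25,0,0,0,25,0,0,0,18,0,0,0,10,0,0,0,6,0,0,0,0,0,0,0,0,0])

```text
clock: 7.75
eef_pos: [452.4, -410.1, 39.0]
eef_rot: [0.0, -0.047, 0.999, -0.0]
ft_force: [0.4, -0.2, -1.9]
grip_width: 0.294
grip_force: 39.8
```

>>> drive_tool(steps=[0,0,0,0,0,0,0,0,0,0,0,0,0,0,0,0], grip=52)

```text
clock: 8.25
eef_pos: [452.1, -409.9, 38.4]
eef_rot: [0.0, -0.047, 0.999, -0.0]
ft_force: [-0.9, -0.3, 0.0]
grip_width: 0.517
grip_force: 0.0
```

>>> drive_tool(steps=[0,0,-10,0,0,0,-25,0,0,0,-35,0,0,0,-35,0,0,0,0,0])

```text
clock: 8.88
eef_pos: [453.2, -411.0, 146.8]
eef_rot: [0.002, -0.047, 0.999, -0.002]
ft_force: [-0.1, -0.9, -0.1]
grip_width: 0.517
grip_force: 0.0
```

```bash
python3 go.py 553 33 141 -0.12; python3 - <<'E'
from h import *
a=snap('top')
im=a['frame'];h=cv2.cvtColor(im,cv2.COLOR_RGB2HSV).astype(int);H,S,V=h[...,0],h[...,1],h[...,2]
m=(H>45)&(H<80)&(S>120)&(V>50)
cs,_=cv2.findContours(m.astype(np.uint8),cv2.RETR_EXTERNAL,cv2.CHAIN_APPROX_NONE)
for k in cs:
    r=cv2.minAreaRect(k)
    if cv2.contourArea(k)>35: print(r,ray(a,r[0],21))
E
```

```text
clock 8.88 pos [ 453.2 -411.   146.8] yy 1.664 | turn -1.358 shift [-452.8  -45.9    4.6] F [-0.1 -0.9 -0.1] w 44.0 j6 -0.83
((417.0622863769531, 288.9961242675781), (38.425025939941406, 6.487342357635498), 86.42366790771484) [ 418.93737584 -336.12731573]
((446.72802734375, 276.5039978027344), (38.99702835083008, 10.912013053894043), 79.69515228271484) [ 447.56074818 -411.87103973]
((416.99078369140625, 241.94808959960938), (37.654354095458984, 10.828701972961426), 79.87532806396484) [ 535.53829778 -346.12177053]
```

>>> drive_tool(steps=[0,0,0,-0.17,0,0,0,-0.17,0,0,0,-0.17,0,0,0,-0.17,0,0,0,-0.17,0,0,0,-0.17,0,0,0,-0.17,0,0,0,-0.168,-37,-4,0,0,-37,-4,0,0,-37,-4,0,0,-37,-4,0,0,-37,-4,0,0,-37,-4,0,0,-37,-4,0,0,-37,-4,0,0,-37,-4,0,0,-37,-4,0,0,-37,-4,0,0,-37,-4,0,0], grip=70)

```text
clock: 11.42
eef_pos: [552.3, 26.4, 142.5]
eef_rot: [-0.001, -0.664, 0.748, 0.0]
ft_force: [0.0, -0.0, -0.5]
grip_width: 0.705
grip_force: 0.0
```

>>> drive_tool(steps=[0,0,0,0,0,0,0,0])

```text
clock: 11.68
eef_pos: [552.2, 24.9, 142.7]
eef_rot: [-0.001, -0.664, 0.748, 0.0]
ft_force: [-0.0, -0.4, 0.6]
grip_width: 0.699
grip_force: 0.0
```

```bash
python3 go.py 552.5 29 44 -0.12
```

```text
clock 11.68 pos [552.2  24.9 142.7] yy 3.022 | turn 0.001 shift [-4.1  0.1 98.7] F [-0.  -0.4  0.6] w 59.4 j6 -1.41
```

>>> drive_tool(steps=[-4,1,0,0,0,0,20,0,0,0,25,0,0,0,22,0,0,0,15,0,0,0,12,0,0,0,0,0], grip=46)

```text
clock: 12.55
eef_pos: [551.8, 29.2, 48.8]
eef_rot: [-0.0, -0.664, 0.748, 0.0]
ft_force: [0.1, 0.5, 0.3]
grip_width: 0.461
grip_force: 0.0
```

>>> drive_tool(steps=[0,0,0,0,0,0,0,0,0,0,0,0,0,0,0,0,0,0,0,0], grip=0)

```text
clock: 13.18
eef_pos: [552.7, 29.3, 50.0]
eef_rot: [0.0, -0.664, 0.748, -0.0]
ft_force: [-1.1, -0.7, 5.8]
grip_width: 0.291
grip_force: 40.7
```

>>> drive_tool(steps=[0,0,-20,0,0,0,-30,0,0,0,-35,0,0,0,-35,0,0,0,0,0])

```text
clock: 13.8
eef_pos: [553.6, 29.4, 172.0]
eef_rot: [0.002, -0.664, 0.748, -0.001]
ft_force: [0.0, 0.1, -1.1]
grip_width: 0.296
grip_force: 39.9
```

```bash
python3 go.py 492 387 160
```

```text
clock 13.8 pos [553.6  29.4 172. ] yy 3.022 | turn 0 shift [-347.7  103.9   11.8] F [ 0.   0.1 -1.1] w 25.2 j6 -1.4
```

>>> drive_tool(steps=[-34,10,0,0,-34,10,0,0,-34,10,0,0,-34,10,0,0,-34,10,0,0,-34,10,0,0,-34,10,0,0,-34,10,0,0,-34,10,0,0,-34,10,0,0,0,4,0,0,0,0,20,0,0,0,30,0,0,0,30,0,0,0,25,0,0,0,15,0,0,0,7,0,0,0,0,0])

```text
clock: 16.05
eef_pos: [489.5, 379.2, 42.4]
eef_rot: [-0.0, -0.664, 0.748, -0.0]
ft_force: [-0.0, 0.7, -0.7]
grip_width: 0.29
grip_force: 39.8
```

>>> drive_tool(steps=[0,0,0,0,0,0,0,0,0,0,0,0,0,0,0,0], grip=50)

```text
clock: 16.55
eef_pos: [489.5, 379.3, 42.5]
eef_rot: [0.0, -0.664, 0.748, -0.0]
ft_force: [-0.9, 0.1, -0.2]
grip_width: 0.499
grip_force: 0.0
```

>>> drive_tool(steps=[0,0,-15,0,0,0,-30,0,0,0,-35,0,0,0,-35,0,0,0,-15,0])

```text
clock: 17.18
eef_pos: [490.1, 379.8, 175.2]
eef_rot: [0.002, -0.664, 0.748, -0.0]
ft_force: [0.6, -0.0, 0.2]
grip_width: 0.502
grip_force: 0.0
```

```bash
python3 -c "
from h import *
a=snap('top','t4.png');b=snap('scene','s4.png')
A=cv2.resize(cv2.imread('pics/t4.png')[190:330,80:390],(800,361),interpolation=2)
B=cv2.resize(cv2.imread('pics/s4.png')[50:240,240:400],(202,240));B2=cv2.resize(cv2.imread('pics/s4.png')[55:140,290:400],(300,232));
C=np.zeros((600,800,3),np.uint8);C[:361]=A;C[361:593,:300]=B2;cv2.imwrite('pics/t4c.png',C)
"; python3 go.py 480 -107 170 -0.133
```

```text
clock 17.27 pos [490.1 379.8 174. ] yy 3.022 | turn 0.013 shift [483.8 -54.6   3.2] F [-1.  -0.6 -0.5] w 41.7 j6 -0.79
```

View pics/t4c.png

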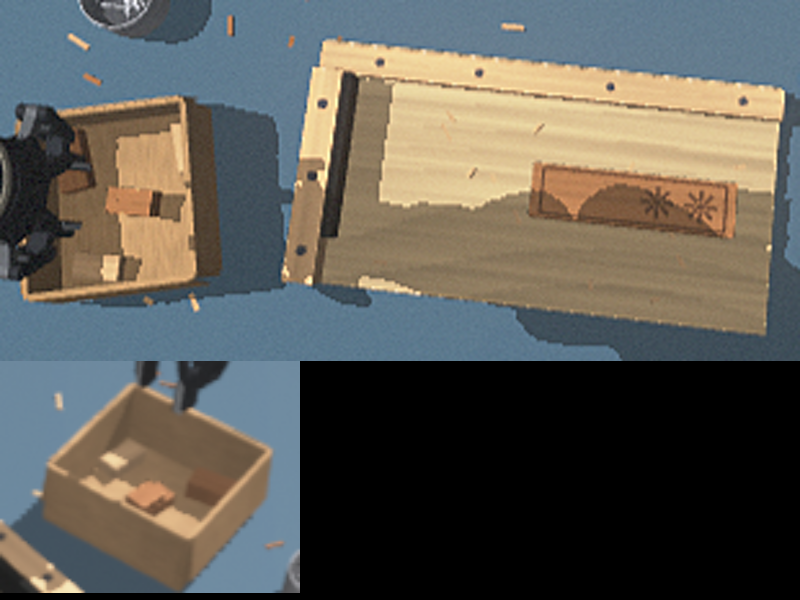

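>>> drive_tool(steps=[0,0,0,0.013,37,-4,0,0,37,-4,0,0,37,-4,0,0,37,-4,0,0,37,-4,0,0,37,-4,0,0,37,-4,0,0,37,-4,0,0,37,-4,0,0,37,-4,0,0,37,-4,0,0,37,-4,0,0,37,-4,0,0,0,0,0,0,0,0,0,0], grip=85)

```text
clock: 19.27
eef_pos: [476.9, -104.0, 171.4]
eef_rot: [-0.0, -0.658, 0.753, 0.001]
ft_force: [-0.1, -0.2, 0.3]
grip_width: 0.853
grip_force: 0.0
```

```bash
python3 -c "
from h import *
b=snap('scene')
print([ray(b,(100+u/2,60+v/2),74).round(1).tolist() for u,v in((153,292),(272,217),(304,238),(183,312))])
C=lambda u,v:(80+u/2.5806-.4,190+v/2.5806-.4)
a=snap('top');q=[ray(a,C(*p),74).round(1).tolist() for p in((540,162),(737,183),(728,237),(528,215))];print(q,np.mean(q,0))
"; python3 go.py 478 -106 60 -0.133
```

```text
[[446.5, -192.7], [467.0, -20.2], [518.2, -16.5], [492.6, -187.5]]
[[514.1, -21.2], [489.7, -202.8], [440.8, -191.4], [465.5, -8.6]] [ 477.525 -106.   ]
clock 19.38 pos [ 477.2 -103.6  171.8] yy 3.01 | turn 0.001 shift [  2.3  -1.2 111.8] F [0.1 0.2 0. ] w 72.1 j6 -1.65
```

>>> drive_tool(steps=[2,-1,0,0,0,0,20,0,0,0,28,0,0,0,28,0,0,0,22,0,0,0,14,0,0,0,0,0])

```text
clock: 20.25
eef_pos: [477.8, -106.2, 59.8]
eef_rot: [-0.0, -0.659, 0.752, 0.001]
ft_force: [-0.5, 0.8, -0.4]
grip_width: 0.851
grip_force: 0.0
```

>>> drive_tool(steps=[0,0,0,0,0,0,0,0,0,0,0,0,0,0,0,0,0,0,0,0], grip=0, newtons=40)

```text
clock: 20.88
eef_pos: [478.7, -106.6, 61.3]
eef_rot: [0.0, -0.659, 0.752, -0.001]
ft_force: [-1.7, 1.4, 6.7]
grip_width: 0.58
grip_force: 42.5
```

>>> drive_tool(steps=[0,0,-2,0,0,0,-2,0,0,0,0,0])

```text
clock: 21.25
eef_pos: [478.2, -106.5, 64.5]
eef_rot: [0.0, -0.659, 0.752, -0.0]
ft_force: [0.9, 0.1, -3.8]
grip_width: 0.576
grip_force: 42.1
```

```bash
python3 go.py 568 72 63 -0.133; python3 -c "
from h import *
a=snap('top','t5.png')
cv2.imwrite('pics/t5c.png',cv2.resize(cv2.imread('pics/t5.png')[190:330,190:390],None,fx=4,fy=4,interpolation=2))"
```

```text
clock 21.25 pos [ 478.2 -106.5   64.5] yy 3.009 | turn 0.0 shift [-188.9  -65.3    1.5] F [ 0.9  0.1 -3.8] w 49.0 j6 -1.66
```

View pics/t5c.png

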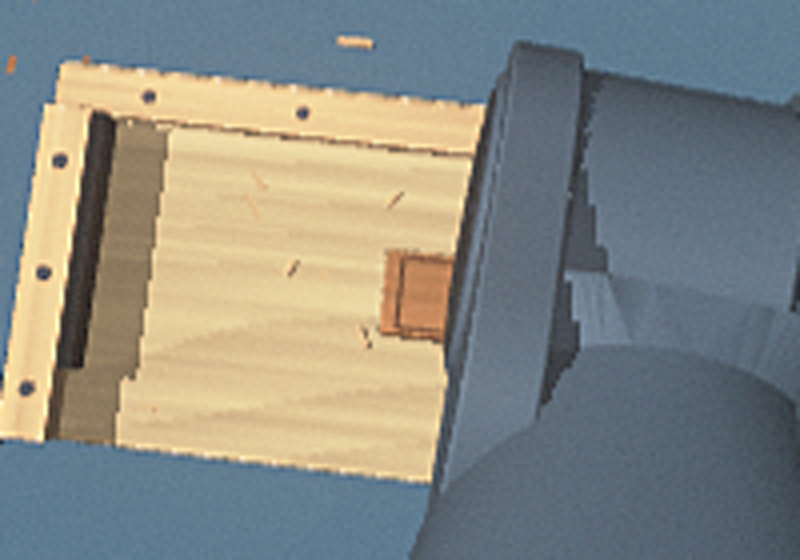

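>>> drive_tool(steps=[-17,-6.4,0,0,-17,-6.4,0,0,-17,-6.4,0,0,-17,-6.4,0,0,-17,-6.4,0,0,-17,-6.4,0,0,-17,-6.4,0,0,-17,-6.4,0,0,-17,-6.4,0,0,-17,-6.4,0,0,0,0,0,0,0,0,2,0,0,0,1,0,0,0,1,0,0,0,0,0])

```text
clock: 23.18
eef_pos: [563.7, 53.1, 61.2]
eef_rot: [0.0, -0.658, 0.753, -0.0]
ft_force: [-8.7, -0.9, 15.7]
grip_width: 0.586
grip_force: 44.4
```

```bash
python3 go.py 568 72 61 -0.133; python3 -c "
from h import *
a=snap('top','t6.png');b=snap('scene','s6.png')
C=np.zeros((600,800,3),np.uint8);C[:300,:400]=cv2.resize(cv2.imread('pics/t6.png')[195:270,190:290],(400,300),interpolation=2)
C[:,400:]=cv2.resize(cv2.imread('pics/s6.png')[90:240,245:345],(400,600),interpolation=2)
cv2.imwrite('pics/t6c.png',C)"
```

```text
clock 23.18 pos [563.7  53.1  61.2] yy 3.008 | turn -0.0 shift [-19.3  -1.7   0.2] F [-8.7 -0.9 15.7] w 49.8 j6 -1.34
```

View pics/t6c.png

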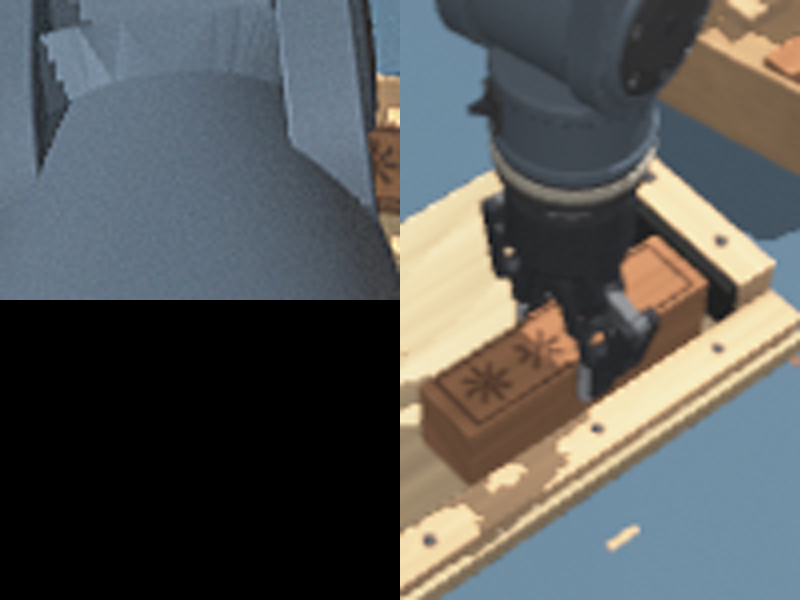

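>>> drive_tool(steps=[0,0,-1,0,0,0,0,0,0,0,0,0])

```text
clock: 23.65
eef_pos: [564.0, 53.3, 61.3]
eef_rot: [-0.0, -0.659, 0.752, -0.0]
ft_force: [-1.1, -0.9, -0.9]
grip_width: 0.578
grip_force: 42.6
```

>>> drive_tool(steps=[0,1.5,0,0,0,0,0,0,0,0,0,0])

```text
clock: 24.02
eef_pos: [562.5, 53.8, 61.3]
eef_rot: [-0.0, -0.659, 0.752, 0.0]
ft_force: [-0.6, -0.8, -2.1]
grip_width: 0.581
grip_force: 42.4
```

>>> drive_tool(steps=[0,1.5,0,0,0,0,0,0,0,0,0,0])

```text
clock: 24.4
eef_pos: [560.9, 54.0, 61.3]
eef_rot: [-0.0, -0.659, 0.752, 0.0]
ft_force: [-0.9, 0.5, -0.6]
grip_width: 0.576
grip_force: 42.4
```

>>> drive_tool(steps=[0,-2,0,0,0,-2,0,0,0,0,0,0,0,0,0,0])

```text
clock: 24.9
eef_pos: [565.1, 53.4, 61.3]
eef_rot: [0.0, -0.659, 0.752, -0.0]
ft_force: [0.1, -0.2, -2.1]
grip_width: 0.583
grip_force: 42.3
```

>>> drive_tool(steps=[0,-1,0,0,0,-1,0,0,0,0,0,0,0,0,0,0])

```text
clock: 25.4
eef_pos: [567.1, 53.2, 61.3]
eef_rot: [0.0, -0.659, 0.752, -0.0]
ft_force: [-0.1, 0.3, -2.7]
grip_width: 0.576
grip_force: 42.3
```

>>> drive_tool(steps=[0,-0.8,0,0,0,-0.7,0,0,0,0,0,0,0,0,0,0])

```text
clock: 25.9
eef_pos: [568.5, 52.9, 61.3]
eef_rot: [-0.0, -0.659, 0.752, -0.0]
ft_force: [-0.3, -0.4, -2.6]
grip_width: 0.584
grip_force: 42.3
```

>>> drive_tool(steps=[0,-0.8,0,0,0,0,0,0,0,0,0,0])

```text
clock: 26.28
eef_pos: [568.7, 53.0, 61.3]
eef_rot: [-0.0, -0.659, 0.752, 0.0]
ft_force: [-5.3, 1.0, 2.7]
grip_width: 0.579
grip_force: 42.9
```

>>> drive_tool(steps=[0,-0.8,0,0,0,0,0,0,0,0,0,0])

```text
clock: 26.65
eef_pos: [568.8, 53.0, 61.3]
eef_rot: [-0.001, -0.659, 0.752, 0.001]
ft_force: [-11.1, 2.2, 7.0]
grip_width: 0.578
grip_force: 43.5
```

>>> drive_tool(steps=[0,-0.8,0,0,0,0,0,0,0,0,0,0])

```text
clock: 27.02
eef_pos: [569.0, 52.9, 61.4]
eef_rot: [-0.001, -0.659, 0.752, 0.001]
ft_force: [-16.2, 2.8, 12.9]
grip_width: 0.581
grip_force: 44.2
```

>>> drive_tool(steps=[0,1.6,0,0,0,1.6,0,0,0,0,0,0,-2,0,0,0,-2,0,0,0,-2,0,0,0,-2,0,0,0,-1.5,0,0,0,-1,0,0,0,0,0,0.4,0,0,0,0,0,0,0,0,0])

```text
clock: 28.52
eef_pos: [569.2, 63.7, 61.3]
eef_rot: [0.0, -0.659, 0.752, 0.0]
ft_force: [-3.9, 2.9, 5.8]
grip_width: 0.58
grip_force: 43.2
```

>>> drive_tool(steps=[-1,0,0,0,-1,0,0,0,0,0,0,0,0,0,0,0])

```text
clock: 29.02
eef_pos: [569.7, 65.1, 61.3]
eef_rot: [0.0, -0.659, 0.753, -0.0]
ft_force: [-1.8, -3.6, 6.2]
grip_width: 0.583
grip_force: 43.3
```

>>> drive_tool(steps=[-1,0,0,0,-1,0,0,0,0,0,0,0,0,0,0,0])

```text
clock: 29.52
eef_pos: [570.0, 66.9, 61.2]
eef_rot: [-0.0, -0.659, 0.753, -0.001]
ft_force: [-0.6, -4.5, 5.2]
grip_width: 0.583
grip_force: 43.3
```

>>> drive_tool(steps=[-1,0,0,0,0,0,0,0,0,0,0,0])

```text
clock: 29.9
eef_pos: [570.1, 67.5, 61.3]
eef_rot: [-0.0, -0.658, 0.753, -0.001]
ft_force: [-0.4, -8.1, 6.7]
grip_width: 0.581
grip_force: 43.4
```

>>> drive_tool(steps=[-1,0,0,0,0,0,0,0,0,0,0,0])

```text
clock: 30.28
eef_pos: [570.2, 68.2, 61.3]
eef_rot: [-0.0, -0.658, 0.753, -0.001]
ft_force: [-2.4, -10.6, 6.9]
grip_width: 0.579
grip_force: 43.5
```

>>> drive_tool(steps=[-1,0,0,0,0,0,0,0,0,0,0,0])

```text
clock: 30.65
eef_pos: [570.2, 68.9, 61.3]
eef_rot: [-0.001, -0.658, 0.753, -0.001]
ft_force: [-3.4, -13.3, 7.9]
grip_width: 0.577
grip_force: 43.6
```

>>> drive_tool(steps=[-0.4,0.4,-0.3,0,0,0,0,0,0,0,0,0,0,0,0,0,0,0,0,0])

```text
clock: 31.28
eef_pos: [570.2, 69.4, 61.4]
eef_rot: [-0.001, -0.658, 0.753, -0.001]
ft_force: [0.7, -13.6, 2.0]
grip_width: 0.582
grip_force: 42.8
```

```bash
python3 - <<'E'
from h import *
a=snap('top','t7.png');b=snap('scene','s7.png')
C=np.zeros((600,800,3),np.uint8)
C[:,:]=cv2.resize(cv2.imread('pics/s7.png')[60:210,210:410],(800,600),interpolation=2)
cv2.imwrite('pics/t7c.png',C)
for i in range(3):
    s=env.read_state();print(s['clock'],s['ft_force'].round(1),s['eef_pos'].round(2));snap('top')
E
```

```text
31.375 [  2.  -12.    1.8] [570.1   69.4   61.31]
31.425 [  0.9 -12.4   2. ] [570.14  69.38  61.34]
31.475 [  0.4 -12.4   2. ] [570.14  69.38  61.34]
```

View pics/t7c.png

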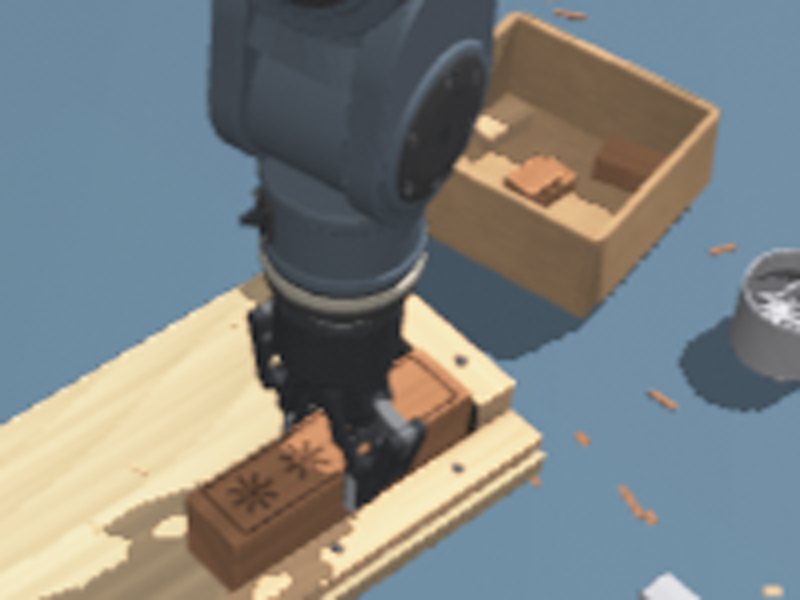

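```bash
python3 -c "
from bench import env
print(env.sign_off())"
```

```text
the job is handed in; nothing more can be done
None
```

I put the gouge in the tool box and the offcut in the carton, then handed the job in with the rail flat along the fence and held on the rubber at an estimated 10 N (12.4 N at the wrist, some of it friction). The hand-in returned no verdict.

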